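# Hold the slide incubator open under the swung-aside lamp

## Task

Swing the bench lamp's arm aside, to either side, until its head hangs clear beside the slide incubator instead of over it, and leave it there. Only then lift the incubator's lid by its bar handle to 60 degrees from shut and hold it there still, so that a colleague can take out slides: finish while the gripper is holding the lid, as it falls shut when let go. Do not push the other things on the bench out of place.

Things in the scene. Friction and masses are not known exactly. Their poses are not given: they have to be found in the camera images.
- incubator: Slide incubator, fixed to the bench: white open box 180 mm (its x) by 190 mm (its y) by 90 mm high, origin at the centre of its underside. Its -x side is the front, with the bar handle of the lid; the lamp head (80 mm across) hangs clear of it when its centre is over 140 mm to either side of the middle; the lid is hinged along the top of its far (+x) side. Turned up to 0.3 rad about the vertical.
- lid_hinge (a point): Point on the lid's hinge line, middle of the incubator's far top edge, 90 mm above the bench. The hinge line runs along the incubator's y axis.
- lid_bar (a point): Middle of the lid's bar handle: round black bar 12 mm thick, parallel to the hinge, 92 mm free between its end brackets. Shut, it is 225 mm in front of the hinge line, 94 mm above the bench, with a 39 mm gap to the lid edge and box front behind it and nothing under it. It circles the hinge line at 225 mm; at 60 degrees it is 109 mm in front of and 197 mm above the hinge line.
- lid (a joint): Lid angle, rad: 0 shut (level), growing as the front edge rises, 1.05 is 60 degrees, stop at 1.5. Dark grey plate 180 x 190 x 8 mm, 0.3 to 0.6 kg, loose hinge: it falls shut from every angle when let go (about 2 to 4 N at the bar to lift).
- lamp_arm (a joint): Swing of the lamp arm about its post, rad, -1.6 to 1.6: 0 points to the stand's -x, over the middle of the lid; positive is anticlockwise seen from above (head towards the stand's -y). Starts within 0.35 of 0. The head is clear beside the incubator from about 0.95 either way, at any draw. It stays where it is left; about 1 N at the head moves it.
- lamp_pivot (a point): Point on the lamp's post axis at arm height, 200 mm above the bench, about 140 mm behind the middle of the incubator; its axes are those of the lamp stand (x away from the front). The stand is fixed, turned within 0.1 rad of the incubator.
- lamp_grip (a point): Point on the axis of the black upright grip stem on the lamp head, 240 mm above the bench. The stem is round, 18 mm thick, from 208 to 263 mm above the bench, on a round white lamp head 80 mm across (178 to 208 mm) at the end of the level arm, 220 mm from the post axis.
- reagent_bottle: Bystander, to be left where it is: brown glass bottle, 52 mm across, 110 mm tall; origin at the centre of its underside.
- beaker: Bystander, to be left where it is: open glass beaker, 64 mm across, 80 mm tall; origin at the centre of its underside.
- slide_box: Bystander, to be left where it is: flat black plastic box, 100 x 85 x 35 mm; origin at the centre of its underside.
- petri_dish: Bystander, to be left where it is: white dish, 90 mm across, 16 mm high; origin at the centre of its underside.
- tube_rack: Bystander, to be left where it is: white rack with two rows of capped tubes, 60 x 150 x 77 mm; origin at the centre of its underside.
- stain_jar: Bystander, to be left where it is: glass jar with black cap, 60 mm across, 70 mm tall; origin at the centre of its underside.

How it is judged:
On the way:
1. the lamp arm is swung aside, its head clear of the incubator, the lid still shut ((y of lamp_grip in the frame of incubator above 0.14 m or y of lamp_grip in the frame of incubator below -0.14 m) and value of joint lid below 0.12 rad), for 0.2 s.
At the end, for the whole second after the job is handed in: The lid stands at 60 degrees, give or take 7, at rest, carried by the gripper's fingers alone; the lamp head's centre is still more than 140 mm to the side of the incubator's middle line; the other things are within 30 mm of where they stood and upright (value of joint lid between 0.925 and 1.17 rad and velocity of joint lid between -0.1 and 0.1 rad/s and contact force between lid and the fingers above 0.5 N and (y of lamp_grip in the frame of incubator above 0.14 m or y of lamp_grip in the frame of incubator below -0.14 m)); the arm keeps its last pose, push and grip.
It fails at once if the lid is raised by more than 0.12 rad while the lamp is over it (value of joint lid above 0.12 rad and not (y of lamp_grip in the frame of incubator above 0.14 m or y of lamp_grip in the frame of incubator below -0.14 m)).
It fails at once if a bystander is moved by more than 30 mm or tipped over (distance of any of reagent_bottle, beaker, slide_box, petri_dish, tube_rack, stain_jar from where it was at the start of the episode above 0.03 m or angle between any of reagent_bottle, beaker, slide_box, petri_dish, tube_rack, stain_jar's own z axis and vertical above 0.4 rad).
It also fails if it takes over 54 s, if anything falls off the work surface, if the arm or the gripper's body presses on something with over 40 N, if the wrist force passes 120 N, or if a joint passes its speed limit or range.

## Robot

A 7-joint arm with a two-finger parallel gripper is mounted at the origin on the work surface. World frame = base frame: x ahead of the robot, y to its left, z up, the work surface at z = 0. Lengths are in m, angles in rad, forces in N, time in s.
With the tool pointing down it reaches from about 0.425 to 1.025 m from the base axis. Payload 3.6 kg.
Tool frame: the origin (TCP) lies on the centre line of the jaws, within the pads' length; the fingertips stand 22 mm ahead of it and the grasp point (between the pads) lies 3 mm ahead of it (tip_extent is the distance from the TCP to the fingertips, in m); z points along the fingers, y is the direction in which the jaws open and shut (so a half turn about z gives the same grasp; the last joint's range is limited). The gripper opens to 85 mm and grips with 20 to 120 N. Pads are 22 mm wide; open, the fingers measure 114 mm over their backs; the gripper's body (76 mm by 85 mm) begins 54 mm behind the grasp point. The pads swing forward as they close: fully open they stand 13 mm farther back than shut.
Start: joints at [-1.216, 0.591, 0.048, 1.609, -0.033, 0.943, -0.034], TCP at [0.315, 0.653, 0.253] pointing down, gripper open.
Joint ranges: [-2.69, 2.69], [-0.47, 2.24], [-1.27, 1.36], [0.19, 2.51], [-1.53, 4.68], [0.08, 2.07], [-3.09, 3.09]. Speed limits (rad/s): [2.57, 2.57, 3.14, 3.14, 3.14, 3.14, 3.14].

## Interface

Orientations are given as a unit quaternion [x, y, z, w].
In Python, from cell import * gives the robot as it stands. The module is installed in compiled form; this text tells all that it offers.
- The arm moves only by the tool servo_tool, never from a script. Its argument "steps" is one flat list of numbers, 7 for each row, row after row: the closure, from 0 (fully open) to 1 (shut), then the shift along the tool's x, y, z in cm, then the turn, a rotation vector about the tool's x, y, z in rad. In form: [grip, tx, ty, tz, wx, wy, wz, grip, tx, ty, tz, wx, wy, wz, ...]. A call has 1 to 20 rows; each row is the pose to reach, as a shift and turn from the pose commanded when the call began, along the tool's axes at that moment; what a row does not reach only later rows make up. A row lasts 1/8 s, in which the tool goes at most 62.5 mm and 10.7 degrees, less where a joint would pass 70% of its speed; a pose out of reach is approached as far as the arm can. A call with a gripper value outside its range is refused whole. The fingers move at their own pace and stop on an object; the grip force is fixed at half the most. Time passes only in rows, so rows that repeat a pose let the fingers close. It gives the time, the measured TCP pose, the force and the opening at its end, in the units of the state.
- state(): the state, without advancing time (a new reading comes with each control period).
- capture(name): name is "scene" or "top"; returns a dict with "frame" (400x640x3 uint8, red, green, blue), "range_z" (400x640 float32, m along the optical axis (not along the pixel's ray), 0 where there is no reading), "vfov" (degrees; the focal length in pixels is half the picture's height over the tangent of half this angle, whatever the lens; pixels are square), "cx", "cy" (the principal point, pixels), "world_to_cam" (4x4, takes a point from world to camera coordinates). Camera axes: x right, y up, looking along -z (the intrinsics and any distortion apply to the point x, -y, -z); pixel columns grow to the right and rows downward; lengths in m; the calibration is good to about 2 mm. A picture is of the moment at which its call begins.
- close_job(): hands the job in, once; it reports no verdict.
The state is a dict: "time_s": time; "joint_pos": joint angles; "dq": joint speeds; "effort": joint torques, N m; "position": TCP position; "eef_rot": TCP orientation; "ft_force": force on the tool from outside, world axes, zero at the start; "torque": the same for the moment, N m; "grip_width": finger opening in m.
Only numpy, scipy, OpenCV 4.12 (cv2) and the standard library are available. Lean on these libraries where they do the work, as an engineer would, in place of code of your own. Each camera call takes 0.05 s, during which the arm holds its last target. There are 200 camera calls.

## Working session

There is one attempt and no reset: what is moved stays moved. The work goes in short steps, Python scripts to look and compute and a tool call to move; the robot and the scene stay as the last step left them, time stands still between calls to the robot, and variables do not carry over. Pictures are saved under pics/ and viewed, about 8 in all and at most 12, crops included, and the job is handed in when it is done.

Besides the shell and the picture viewer there is one more tool, called by a JSON object that holds its "api" and its "payload", one argument or row to a line. servo_tool: Moves the arm, as the interface text tells. Its arguments: {"type":"object","properties":{"steps":{"type":"array","items":{"type":"number"}}},"required":["steps"]}

```bash
mkdir -p pics; cat > h.py <<'E'
from cell import *
import numpy as np, cv2
from scipy.spatial.transform import Rotation as R
def cap(n):
    c=capture(n); np.savez(f'{n}.npz',**c); return c
def load(n): return dict(np.load(f'{n}.npz',allow_pickle=True))
def pts(c):
    h,w=c['range_z'].shape; f=h/2/np.tan(np.radians(float(c['vfov']))/2)
    u,v=np.meshgrid(np.arange(w),np.arange(h)); d=c['range_z']
    P=np.stack([(u-c['cx'])/f*d,-(v-c['cy'])/f*d,-d,np.ones_like(d)],-1)
    return (P@np.linalg.inv(c['world_to_cam']).T)[...,:3]
def totool(dp):  # world shift -> tool cm
    s=state(); return R.from_quat(s['eef_rot']).inv().apply(dp)*100
E
python3 - <<'E'
from h import *
s=state(); print(s)
for n in('scene','top'):
    c=cap(n); cv2.imwrite(f'pics/{n}0.png',c['frame'][...,::-1]); print(n,c['vfov'],c['cx'],c['cy'],[k for k in c]); print(np.linalg.inv(c['world_to_cam']).round(3))
E
```

```text
{'time_s': 0.0, 'joint_pos': array([-1.21554634,  0.59212156,  0.0482761 ,  1.60987041, -0.03330578,
        0.94266591, -0.03371857]), 'dq': array([ 9.49534333e-05, -1.48829768e-04,  9.53042362e-04,  5.32347991e-04,
       -8.34164990e-04, -3.05544004e-03,  2.59291747e-04]), 'effort': array([ 2.81493776e-04, -5.48709011e+01,  1.54695880e+00, -1.98118347e+01,
        9.40050435e-03,  9.05080873e-03, -1.78265509e-05]), 'position': array([0.31416744, 0.65251308, 0.25212049]), 'eef_rot': array([ 2.22459391e-01,  9.74941301e-01, -1.11308658e-03, -1.97364862e-04]), 'ft_force': array([0.28320812, 0.13776753, 0.26130297]), 'torque': array([0.01938435, 0.03171574, 0.04579416]), 'grip_width': 0.0858263955293622}
scene 42.60248279444741 313.1539002420141 196.0064306195657 ['frame', 'range_z', 'vfov', 'cx', 'cy', 'world_to_cam']
[[-0.652 -0.498  0.571  1.338]
 [ 0.758 -0.422  0.497  0.673]
 [-0.006  0.757  0.653  1.01 ]
 [ 0.     0.     0.     1.   ]]
top 55.20629663632525 324.7580658253102 193.247451689204 ['frame', 'range_z', 'vfov', 'cx', 'cy', 'world_to_cam']
[[-0.026  0.986 -0.164  0.392]
 [-1.    -0.023  0.02   0.052]
 [ 0.016  0.165  0.986  1.149]
 [ 0.     0.     0.     1.   ]]
```

View pics/top0.png

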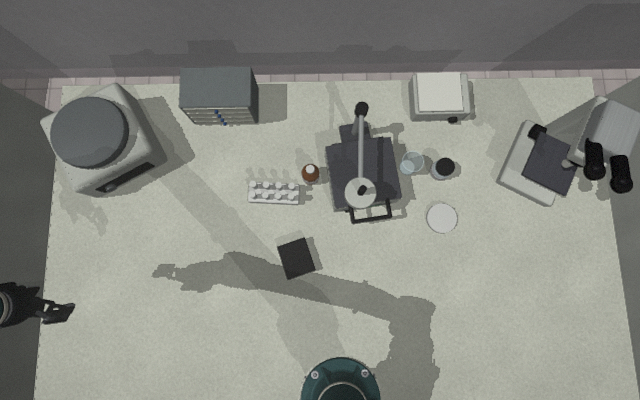

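View pics/scene0.png

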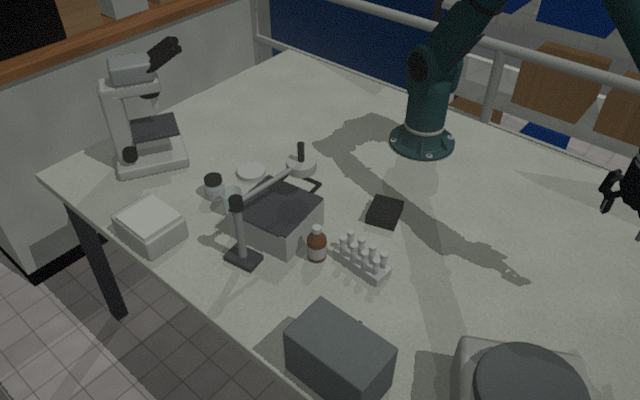

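```bash
python3 - <<'E'
from h import *
c=load('top'); P=pts(c); f=c['frame']
cr=cv2.resize(f[90:240,240:470],None,fx=3.4,fy=3.4,interpolation=cv2.INTER_CUBIC); cv2.imwrite('pics/topc.png',cr[...,::-1])
for u,v in [(361,107),(345,192),(375,192),(360,150),(363,189),(362,190),(340,160),(390,160),(371,218),(353,221),(389,219),(352,212),(389,206),(310,173),(273,192),(412,162),(443,168),(442,217),(296,258)]:
    print((u,v),P[v,u].round(3),f[v,u])
for lo,hi,n in [(.075,.108,'lid'),(.165,.213,'head'),(.214,.275,'stem')]:
    m=(P[...,2]>lo)&(P[...,2]<hi); m[:, :318]=0; m[:,408:]=0; m[:95]=0; m[230:]=0
    q=P[m]; print(n,len(q),q.mean(0).round(3),np.median(q,0).round(3)); 
    r=cv2.minAreaRect(q[:,:2].astype(np.float32)); print(r, cv2.boxPoints(r).round(3).tolist())
s=load('scene');Q=pts(s)
for u,v in [(301,146),(300,152),(236,200),(316,185)]: print((u,v),Q[v,u].round(3))
E
```

```text
(361, 107) [ 0.77  -0.066  0.216] [44 46 45]
(345, 192) [ 0.551 -0.017  0.207] [171 176 167]
(375, 192) [ 0.549 -0.092  0.209] [127 128 123]
(360, 150) [ 0.658 -0.059  0.208] [151 152 151]
(363, 189) [ 0.547 -0.056  0.264] [43 42 42]
(362, 190) [ 0.545 -0.053  0.264] [47 45 47]
(340, 160) [ 0.661 -0.014  0.101] [66 66 70]
(390, 160) [ 0.657 -0.156  0.101] [72 74 75]
(371, 218) [ 0.495 -0.094  0.1  ] [40 39 43]
(353, 221) [ 0.488 -0.044  0.1  ] [47 49 46]
(389, 219) [ 0.5   -0.162  0.003] [130 130 120]
(352, 212) [ 0.512 -0.043  0.102] [42 44 43]
(389, 206) [ 0.527 -0.146  0.1  ] [31 34 31]
(310, 173) [0.623 0.071 0.11 ] [114 115 111]
(273, 192) [0.586 0.183 0.03 ] [194 197 191]
(412, 162) [ 0.674 -0.243  0.005] [131 140 140]
(443, 168) [ 0.638 -0.316  0.068] [47 47 42]
(442, 217) [ 0.501 -0.319  0.014] [185 187 181]
(296, 258) [0.391 0.117 0.035] [48 47 48]
lid 3707 [ 0.626 -0.081  0.098] [ 0.633 -0.092  0.099]
((0.6319944858551025, -0.09966874122619629), (0.28683555126190186, 0.23552022874355316), 7.479969501495361) [[0.4740000069141388, -0.0020000000949949026], [0.5049999952316284,
[... 231 characters left out ...]
, 0.07817414402961731), 3.330603837966919) [[0.5070000290870667, -0.017000000923871994], [0.5120000243186951, -0.0949999988079071], [0.7829999923706055, -0.07999999821186066], [0.777999997138977, -0.0020000000949949026]]
stem 180 [ 0.68  -0.061  0.231] [ 0.759 -0.06   0.217]
((0.6623706817626953, -0.06355717033147812), (0.24420030415058136, 0.035428114235401154), 0.003122604452073574) [[0.5400000214576721, -0.04600000008940697], [0.5400000214576721, -0.08100000023841858], [0.7839999794960022, -0.08100000023841858], [0.7839999794960022, -0.04600000008940697]]
(301, 146) [ 0.552 -0.051  0.257]
(300, 152) [ 0.556 -0.051  0.24 ]
(236, 200) [ 0.772 -0.061  0.215]
(316, 185) [ 0.498 -0.047  0.096]
```

View pics/topc.png

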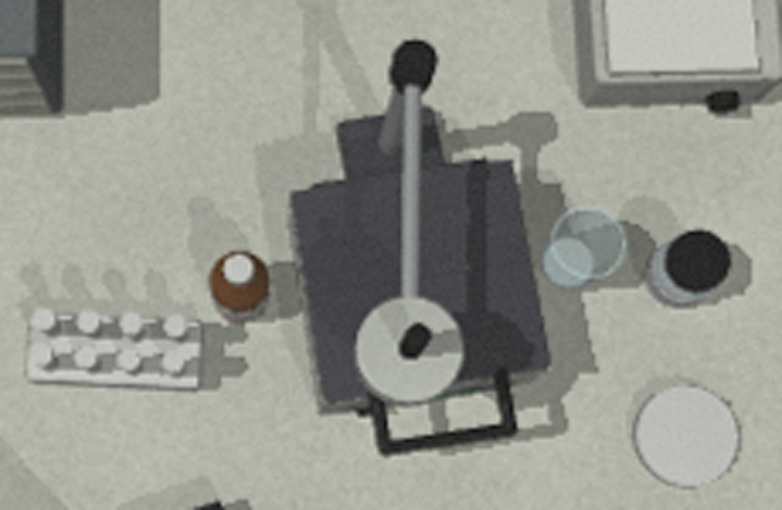

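```bash
cat >> h.py <<'E'
def ray(c,u,v,z):  # pixel to world at height z
    f=200/np.tan(np.radians(float(c['vfov']))/2); T=np.linalg.inv(c['world_to_cam'])
    d=T[:3,:3]@np.array([(u-c['cx'])/f,-(v-c['cy'])/f,-1]); o=T[:3,3]
    return o+d*(z-o[2])/d[2]
E
python3 - <<'E'
from h import *
c=load('top'); g=lambda x,y,z:ray(c,x/3.4+240-.35,y/3.4+90-.35,z)
L=[g(*p,.098) for p in[(292,192),(513,160),(550,367),(320,408)]]
for p in L: print('lid',p.round(4))
print('center',np.mean(L,0).round(4))
A,B=g(384,448,.097),g(511,431,.097); print('bar',A,B,(A+B)/2,np.linalg.norm(A-B))
for e in (L[0]-L[1],L[3]-L[2],A-B): print('yaw',np.arctan2(-e[0],e[1]))
for e in (L[0]-L[3],L[1]-L[2]): print('yawx',np.arctan2(e[1],e[0]), np.linalg.norm(e))
print('stem top', g(419,336,.263),'head',g(409,350,.208),'post',g(414,63,.216))
for n in('top','scene'):
    P=pts(load(n)); m=(P[...,2]>.215)&(P[...,2]<.27)&(abs(P[...,0]-.55)<.03)&(abs(P[...,1]+.055)<.03); q=P[m]; print(n,len(q),q.mean(0),q.min(0),q.max(0))
    m=(P[...,2]>.088)&(P[...,2]<.106)&(abs(P[...,0]-.494)<.02)&(abs(P[...,1]+.094)<.035); q=P[m]; print(n,len(q),q.mean(0),q.min(0),q.max(0))
r=R.from_quat(state()['eef_rot']); print(r.as_matrix().round(3))
E
```

```text
lid [0.7029 0.0253 0.098 ]
lid [ 0.7268 -0.1616  0.098 ]
lid [ 0.5498 -0.1824  0.098 ]
lid [0.5205 0.0074 0.098 ]
center [ 0.625  -0.0778  0.098 ]
bar [ 0.4867071  -0.04360597  0.097     ] [ 0.49799465 -0.1476257   0.097     ] [ 0.49235088 -0.09561583  0.097     ] 0.10463036528576343
yaw 0.12708213070785077
yaw 0.15300044641713378
yaw 0.10809064389233682
yawx 0.098122202859775 0.18326324469275806
yawx 0.11697047579596306 0.17821995047289715
stem top [ 0.54889703 -0.05573561  0.263     ] head [ 0.54835491 -0.05463522  0.208     ] post [ 0.76698331 -0.06662681  0.216     ]
top 70 [ 0.54696596 -0.05313546  0.25453165] [ 0.54027001 -0.06347018  0.21574614] [ 0.55713154 -0.04584924  0.26637192]
top 108 [ 0.49236093 -0.09465625  0.0993198 ] [ 0.48427666 -0.12840632  0.09406201] [ 0.50229972 -0.06079447  0.10467857]
scene 116 [ 0.55282096 -0.05115545  0.24148162] [ 0.54223615 -0.06310651  0.2157797 ] [ 0.56216325 -0.04421576  0.26292716]
scene 43 [ 0.49300849 -0.07577421  0.09519428] [ 0.48238401 -0.0972795   0.08806164] [ 0.50021611 -0.05905235  0.09989738]
[[-0.901  0.434 -0.001]
 [ 0.434  0.901 -0.002]
 [-0.    -0.002 -1.   ]]
```

{"api": "servo_tool", "payload": {
  "steps": [0, -3, -3, -6, 0, 0, 0, 0, -8, -8, -8, 0, 0, 0.1, 0, -13, -13.3, -8, 0, 0, 0.2, 0, -18, -18.5, -8, 0, 0, 0.3, 0, -22, -22.7, -8, 0, 0, 0.4, 0, -26, -26.8, -8, 0, 0, 0.5, 0, -30, -31, -8, 0, 0, 0.6, 0, -34, -35, -8, 0, 0, 0.7, 0, -38, -39.1, -8, 0, 0, 0.8, 0, -42, -43.3, -8, 0, 0, 0.9, 0, -46, -47.4, -8, 0, 0, 1.0, 0, -49, -50.5, -8, 0, 0, 1.0, 0, -51.9, -53.5, -8, 0, 0, 1.0, 0, -51.9, -53.5, -8, 0, 0, 1.0, 0, -51.9, -53.5, -8, 0, 0, 1.0, 0, -51.9, -53.5, -8, 0, 0, 1.0]
}}

```text
time_s: 2.1
position: [0.5497, -0.0522, 0.333]
eef_rot: [0.662, 0.75, 0.0, -0.001]
ft_force: [0.5, 0.3, -0.3]
grip_width: 0.085
```

```bash
python3 - <<'E'
from h import *
s=state(); print(s['joint_pos'].round(3),s['dq'].round(3),s['time_s'],s['position']); print(R.from_quat(s['eef_rot']).as_matrix().round(3))
print(totool(np.array([.549,-.054,.243])-s['position']))
c=cap('top'); cv2.imwrite('pics/top1.png',cv2.resize(c['frame'][90:240,240:470],None,fx=3.4,fy=3.4,interpolation=cv2.INTER_CUBIC)[...,::-1])
E
```

```text
[-0.373  0.309  0.496  1.931 -0.181  0.945  0.334] [-0.002 -0.003  0.001 -0.002  0.    -0.001  0.   ] 2.1 [ 0.54970538 -0.05220834  0.33300601]
[[-0.124  0.992 -0.001]
 [ 0.992  0.124  0.001]
 [ 0.001 -0.001 -1.   ]]
[-0.1775033  -0.08601954  9.00049954]
```

{"api": "servo_tool", "payload": {
  "steps": [0, -0.2, 0, 4, 0, 0, 0, 0, -0.2, 0, 7, 0, 0, 0, 0, -0.2, 0, 8.8, 0, 0, 0, 0, -0.2, 0, 8.8, 0, 0, 0, 1, -0.2, 0, 8.8, 0, 0, 0, 1, -0.2, 0, 8.8, 0, 0, 0, 1, -0.2, 0, 8.8, 0, 0, 0, 1, -0.2, 0, 8.8, 0, 0, 0, 1, -0.2, 0, 8.8, 0, 0, 0, 1, -0.2, 0, 8.8, 0, 0, 0, 1, -0.2, 0, 8.8, 0, 0, 0, 1, -0.2, 0, 8.8, 0, 0, 0]
}}

```text
time_s: 3.65
position: [0.5496, -0.056, 0.2459]
eef_rot: [0.663, 0.749, -0.0, -0.001]
ft_force: [-3.1, 0.5, 3.9]
grip_width: 0.0164
```

```bash
python3 - <<'E'
from h import *
s=state(); p=s['position']; print(s['grip_width'],p,s['ft_force'])
v=np.array([.768,-.064]); d=p[:2]-v; L=np.hypot(*d); a0=np.arctan2(d[1],-d[0]); print(L,a0)
for a in np.linspace(a0,1.03,11)[1:]:   # world angle; inc angle = a+.12
    q=np.array([v[0]-L*np.cos(a),v[1]+L*np.sin(a),p[2]]); print(a.round(2),q.round(3),totool(q-p).round(1))
E
```

```text
0.016422753711404288 [ 0.54955431 -0.0559735   0.24593923] [-3.06857217  0.45683116  3.85213695]
0.21859309995038737 0.03672715683048775
0.14 [ 0.551 -0.034  0.246] [2.1 0.4 0. ]
0.24 [ 0.555 -0.013  0.246] [4.2 1.1 0. ]
0.33 [0.562 0.008 0.246] [6.2 2.  0. ]
0.43 [0.57  0.028 0.246] [8.1 3.  0. ]
0.53 [0.58  0.047 0.246] [9.9 4.3 0. ]
0.63 [0.592 0.065 0.246] [11.5  5.7  0. ]
0.73 [0.605 0.082 0.246] [13.   7.2  0. ]
0.83 [0.621 0.098 0.246] [14.4  8.9  0. ]
0.93 [0.637 0.111 0.246] [15.5 10.8  0. ]
1.03 [0.655 0.123 0.246] [16.5 12.7 -0. ]
```

{"api": "servo_tool", "payload": {
  "steps": [1, 1.0, 0.2, 0, 0, 0, 0, 1, 2.1, 0.4, 0, 0, 0, 0, 1, 3.1, 0.7, 0, 0, 0, 0, 1, 4.2, 1.1, 0, 0, 0, 0, 1, 5.2, 1.5, 0, 0, 0, 0, 1, 6.2, 2.0, 0, 0, 0, 0, 1, 7.2, 2.5, 0, 0, 0, 0, 1, 8.1, 3.0, 0, 0, 0, 0, 1, 9.0, 3.6, 0, 0, 0, 0, 1, 9.9, 4.3, 0, 0, 0, 0, 1, 10.7, 5.0, 0, 0, 0, 0, 1, 11.5, 5.7, 0, 0, 0, 0, 1, 12.3, 6.4, 0, 0, 0, 0, 1, 13, 7.2, 0, 0, 0, 0, 1, 13.7, 8.0, 0, 0, 0, 0, 1, 14.4, 8.9, 0, 0, 0, 0, 1, 15.0, 9.8, 0, 0, 0, 0, 1, 15.5, 10.8, 0, 0, 0, 0, 1, 16.0, 11.7, 0, 0, 0, 0, 1, 16.5, 12.7, 0, 0, 0, 0]
}}

```text
time_s: 6.15
position: [0.6546, 0.1284, 0.2459]
eef_rot: [0.662, 0.749, 0.001, -0.004]
ft_force: [-7.0, 4.0, 8.3]
grip_width: 0.0166
```

{"api": "servo_tool", "payload": {
  "steps": [1, 0, 0, 0, 0, 0, 0, 1, 0, 0, 0, 0, 0, 0, 0, 0, 0, 0, 0, 0, 0, 0, 0, 0, 0, 0, 0, 0, 0, 0, 0, 0, 0, 0, 0, 0, 0, 0, 0, 0, 0, 0, 0, 0, 0, 0, 0, 0, 0, 0, 0, 0, -3, 0, 0, 0, 0, 0, 0, -6, 0, 0, 0, 0, 0, 0, -9, 0, 0, 0, 0, 0, 0, -9, 0, 0, 0, 0, 0, 0, -9, 0, 0, 0]
}}

```text
time_s: 7.65
position: [0.6557, 0.1232, 0.3345]
eef_rot: [0.663, 0.749, -0.001, -0.0]
ft_force: [-0.1, 0.5, 0.7]
grip_width: 0.0852
```

```bash
python3 - <<'E'
from h import *
s=state(); p=s['position']; print(s['grip_width'],p,s['ft_force'],s['joint_pos'].round(2)); print(R.from_quat(s['eef_rot']).as_matrix().round(3))
print('to above bar',totool(np.array([.492,-.095,.335])-p))
c=cap('scene'); cv2.imwrite('pics/scene2.png',cv2.resize(c['frame'][80:330,150:470],None,fx=2.4,fy=2.4)[...,::-1])
E
```

```text
0.08519430697672592 [0.65567728 0.12322866 0.3344502 ] [-0.1070362   0.54659318  0.6941748 ] [-0.57  0.47  0.47  1.68 -0.24  1.05  0.1 ]
[[-0.122  0.993 -0.001]
 [ 0.993  0.122 -0.   ]
 [ 0.    -0.001 -1.   ]]
to above bar [-19.66875079 -18.90191524  -0.02982558]
```

View pics/scene2.png

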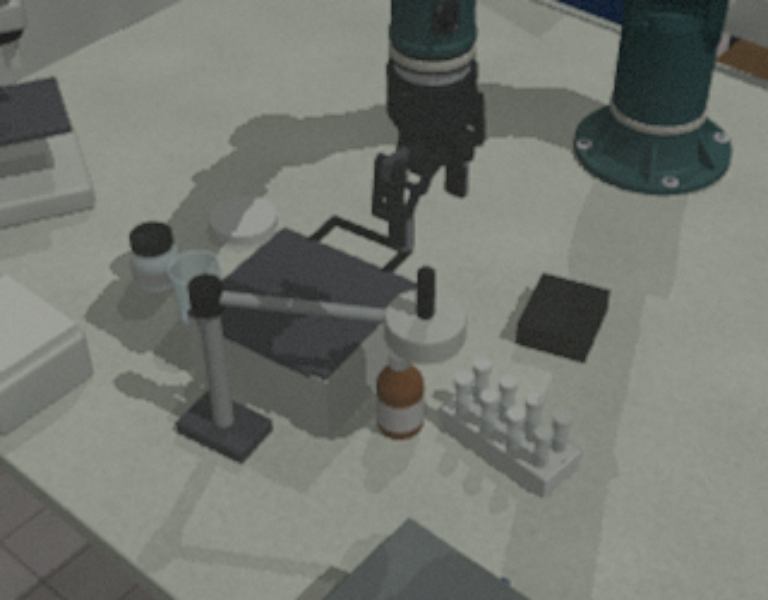

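{"api": "servo_tool", "payload": {
  "steps": [0.5, -4, -4, 0, 0, 0, 0, 0.5, -8, -8, 0, 0, 0, 0, 0.5, -12, -12, 0, 0, 0, 0, 0.5, -16, -16, 0, 0, 0, 0, 0.5, -19.7, -18.9, 0, 0, 0, 0, 0.5, -19.7, -18.9, 5, 0, 0, 0, 0.5, -19.7, -18.9, 10, 0, 0, 0, 0.5, -19.7, -18.9, 14, 0, 0, 0, 0.5, -19.7, -18.9, 18, 0, 0, 0, 0.5, -19.7, -18.9, 18, 0, 0, 0, 0.5, -19.7, -18.9, 18, 0, 0, 0]
}}

```text
time_s: 9.07
position: [0.4929, -0.0956, 0.1558]
eef_rot: [0.663, 0.749, -0.0, 0.0]
ft_force: [-0.2, -0.3, 0.3]
grip_width: 0.0429
```

```bash
python3 - <<'E'
from h import *
s=state(); p=s['position']; print(s['grip_width'],p,s['ft_force'],s['joint_pos'].round(2))
print('to bar',totool(np.array([.492,-.095,.097])-p))
c=cap('scene'); cv2.imwrite('pics/scene3.png',cv2.resize(c['frame'][80:280,200:400],None,fx=3,fy=3)[...,::-1])
E
```

```text
0.04289491469368145 [ 0.49291996 -0.09560306  0.15580886] [-0.24314292 -0.27539285  0.27734116] [-0.2   0.5   0.4   2.2  -0.39  0.51  0.62]
to bar [ 0.07322364 -0.08555674  5.88083657]
```

View pics/scene3.png

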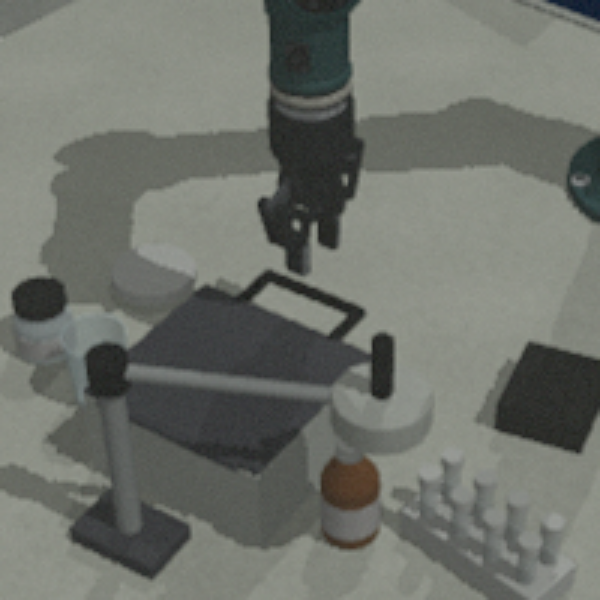

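{"api": "servo_tool", "payload": {
  "steps": [0.5, 0, -0.1, 3, 0, 0, 0, 0.5, 0, -0.1, 5, 0, 0, 0, 0.5, 0, -0.1, 5.9, 0, 0, 0, 0.5, 0, -0.1, 5.9, 0, 0, 0, 1, 0, -0.1, 5.9, 0, 0, 0, 1, 0, -0.1, 5.9, 0, 0, 0, 1, 0, -0.1, 5.9, 0, 0, 0, 1, 0, -0.1, 5.9, 0, 0, 0, 1, 0, -0.1, 5.9, 0, 0, 0, 1, 0, -0.1, 5.9, 0, 0, 0]
}}

```text
time_s: 10.38
position: [0.4928, -0.0954, 0.0972]
eef_rot: [0.662, 0.749, 0.001, 0.001]
ft_force: [0.7, 0.5, 6.6]
grip_width: 0.0099
```

```bash
python3 - <<'E'
from h import *
s=state(); p=s['position']; print(s['grip_width'],p,s['ft_force'],s['torque'])
x=np.array([np.cos(.12),np.sin(.12),0]); z=np.array([0,0,1])
for a in np.linspace(0,1.05,15)[1:]:
    d=.225*((np.cos(.018)-np.cos(a+.018))*x+(np.sin(a+.018)-np.sin(.018))*z); print(a.round(2),totool(d).round(2))
E
```

```text
0.009920759436917698 [ 0.49278222 -0.09543969  0.09724718] [0.69749281 0.4693392  6.55616352] [ 0.11273193 -0.0864377   0.11891514]
0.08 [-0.    0.1  -1.68]
0.15 [-0.    0.32 -3.36]
0.22 [-0.    0.67 -5.01]
0.3 [-0.01  1.14 -6.63]
0.38 [-0.01  1.73 -8.21]
0.45 [-0.01  2.44 -9.74]
0.52 [-1.000e-02  3.260e+00 -1.121e+01]
0.6 [ -0.02   4.19 -12.62]
0.68 [ -0.02   5.22 -13.96]
0.75 [ -0.02   6.35 -15.21]
0.82 [ -0.03   7.57 -16.38]
0.9 [ -0.03   8.87 -17.45]
0.98 [ -0.04  10.25 -18.42]
1.05 [ -0.04  11.7  -19.28]
```

{"api": "servo_tool", "payload": {
  "steps": [1, 0, 0, -0.8, 0, 0, 0, 1, 0, 0.1, -1.7, 0, 0, 0, 1, 0, 0.2, -2.5, 0, 0, 0, 1, 0, 0.3, -3.4, 0, 0, 0, 1, 0, 0.5, -4.2, 0, 0, 0, 1, 0, 0.7, -5.0, 0, 0, 0, 1, 0, 0.9, -5.8, 0, 0, 0, 1, 0, 1.1, -6.6, 0, 0, 0, 1, 0, 1.4, -7.4, 0, 0, 0, 1, 0, 1.7, -8.2, 0, 0, 0, 1, 0, 2.1, -9.0, 0, 0, 0, 1, 0, 2.4, -9.7, 0, 0, 0, 1, 0, 2.8, -10.5, 0, 0, 0, 1, 0, 3.3, -11.2, 0, 0, 0, 1, 0, 3.7, -11.9, 0, 0, 0, 1, 0, 4.2, -12.6, 0, 0, 0, 1, 0, 4.2, -12.6, 0, 0, 0]
}}

```text
time_s: 12.5
position: [0.5312, -0.0904, 0.2226]
eef_rot: [0.663, 0.749, -0.001, -0.002]
ft_force: [-5.6, -1.4, 0.9]
grip_width: 0.0101
```

```bash
python3 - <<'E'
from h import *
s=state(); p=s['position']; print(s['grip_width'],p,s['ft_force'],s['torque'])
x=np.array([np.cos(.12),np.sin(.12),0]); b=p-[0,0,.003]-[.715,-.068,.09]; print('r',np.hypot(b@x,b[2]),'ang',np.arctan2(b[2],-b@x)-.018)
c=cap('scene'); cv2.imwrite('pics/scene4.png',cv2.resize(c['frame'][80:280,200:400],None,fx=3,fy=3)[...,::-1])
E
```

```text
0.01011402146704471 [ 0.53118317 -0.09036282  0.2225628 ] [-5.56430552 -1.41424734  0.91739705] [-0.26528197  1.2117645   0.13904465]
r 0.22599823740248134 ang 0.5925170542195395
```

View pics/scene4.png

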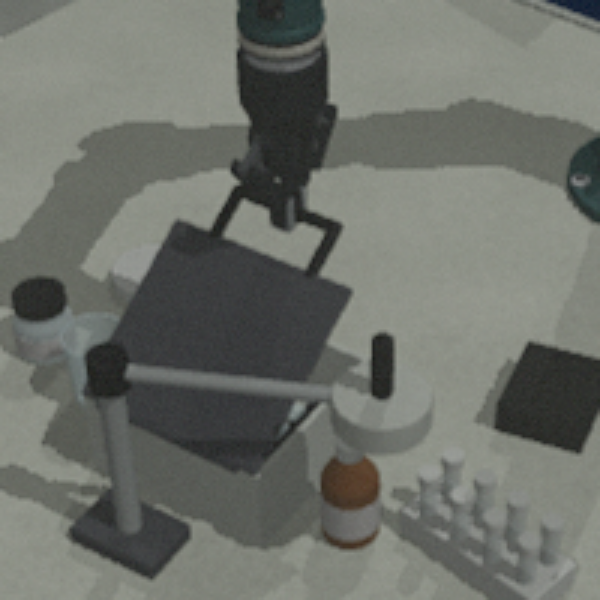

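{"api": "servo_tool", "payload": {
  "steps": [1, 0, 0.5, -0.7, 0, 0, 0, 1, 0, 1.0, -1.3, 0, 0, 0, 1, 0, 1.6, -2.0, 0, 0, 0, 1, 0, 2.2, -2.6, 0, 0, 0, 1, 0, 2.8, -3.2, 0, 0, 0, 1, 0, 3.4, -3.8, 0, 0, 0, 1, 0, 4.0, -4.3, 0, 0, 0, 1, 0, 4.7, -4.8, 0, 0, 0, 1, 0, 5.4, -5.4, 0, 0, 0, 1, 0, 6.1, -5.8, 0, 0, 0, 1, 0, 6.8, -6.3, 0, 0, 0, 1, 0, 7.5, -6.7, 0, 0, 0, 1, 0, 7.5, -6.7, 0, 0, 0, 1, 0, 7.5, -6.7, 0, 0, 0, 1, 0, 7.5, -6.7, 0, 0, 0, 1, 0, 7.5, -6.7, 0, 0, 0]
}}

```text
time_s: 14.55
position: [0.6064, -0.0805, 0.2927]
eef_rot: [0.663, 0.749, 0.0, -0.002]
ft_force: [-11.0, 1.0, 16.3]
grip_width: 0.0099
```

```bash
python3 - <<'E'
from h import *
s=state(); p=s['position']; print(s['grip_width'],p,s['ft_force'],s['torque'],s['dq'].round(4))
x=np.array([np.cos(.12),np.sin(.12),0]); b=p-[0,0,.003]-[.715,-.068,.09]; print('r',np.hypot(b@x,b[2]),'ang',np.arctan2(b[2],-b@x)-.018)
c=cap('scene'); cv2.imwrite('pics/scene5.png',cv2.resize(c['frame'][80:280,200:400],None,fx=3,fy=3)[...,::-1])
P=pts(c); f=c['frame'].astype(int)
y=np.array([-np.sin(.12),np.cos(.12),0]); Q=P-[.715,-.068,.09]; X,Y,Z=-Q@x,Q@y,Q[...,2]
m=(abs(Y)<.09)&(X>.015)&(X<.1)&(Z>.04)&(Z<.16)&(f.sum(-1)<270); print(m.sum(),'plane slope deg',np.degrees(np.arctan(np.polyfit(Z[m],X[m],1)[0])),'from vertical')
m=(abs(P[...,0]-.655)<.04)&(abs(P[...,1]-.125)<.04)&(P[...,2]>.215)&(P[...,2]<.262); q=P[m]-[.715,-.068,0]; print('stem y_inc',(q@y).mean(),m.sum())
E
```

```text
0.009935041164547059 [ 0.6064208  -0.08045962  0.29270685] [-11.04636199   1.03058324  16.31710328] [0.32128323 2.38359945 0.15334871] [-0.     -0.0001  0.0015 -0.0004 -0.0015 -0.0008 -0.0012]
r 0.22765569633489574 ang 1.0520654702785435
2897 plane slope deg 30.39176167305496 from vertical
stem y_inc 0.19766488086805448 144
```

View pics/scene5.png

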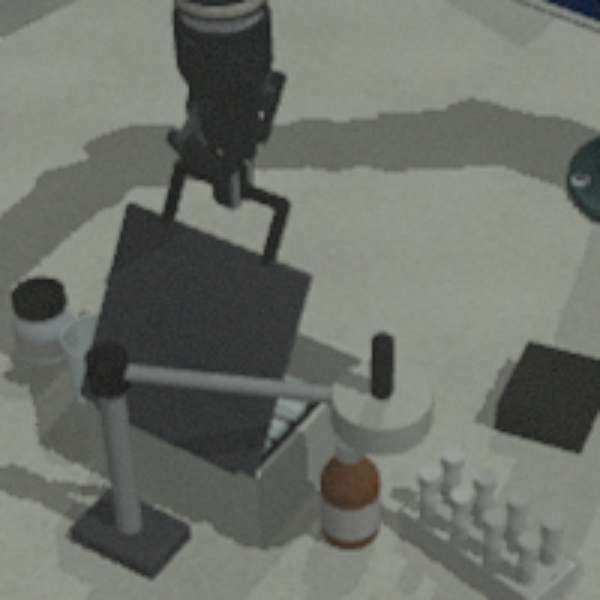

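```bash
python3 -c "
from cell import *
print(close_job())"
```

```text
the job is handed in; nothing more can be done
None
```

I swung the lamp aside to the left and let go of it. I then lifted the lid by its bar to about 60 degrees, and handed the job in at about 14.6 s with the gripper still holding it.

Last checks before handing in:
- **Lid angle:** 59.6 degrees from the depth image of the lid and 60.3 degrees (1.052 rad) from the tool position. The two agree well inside the ±7 degree allowance.
- **Stillness and grip:** joint speeds were about zero. The finger opening read 9.9 mm on the 12 mm bar, which fits the 16.4 mm I read on the 18 mm lamp stem.
- **Lamp:** its grip stem is about 198 mm to the side of the incubator's middle line, against the 140 mm needed.
- **Bystanders:** I judged these by eye from the last picture. None looked moved or tipped, but I did not measure their positions again.

The wrist force read about 20 N while holding, more than the lid's 2 to 4 N. I put this down to the held path being a couple of mm off the bar's true arc; it is well under the 120 N limit. None of the checks failed, and the system gave no verdict on hand-in.

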